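Mount the cell carrier on its kinematic base

TASK

Lift the grey dust cover off the kinematic base and stand it upright, the way up it was, inside the white tray. Then gently set the aluminium cell carrier on the base's three balls with its narrow nose over the base's nose, and press it straight down until both spring rollers snap over its side edges and it sits fully home and level; let go of it, and leave the glassware and the dish standing where they are.

Things in the scene. Friction and masses are not known exactly. Their poses are not given: they have to be found in the camera images.
- dock (a point): point fixed to the kinematic base: where the centre of the carrier's block is when the carrier is fully home, 78 mm above the bench, over the base's middle, between the balls. z up, x to the base's nose (52 mm wide tongue at one end), y to a roller post. The balls and rollers catch and centre a carrier that is within about 6 mm and 0.1 rad of its place, the right way round.
- base: kinematic base fixed to the bench, axes as the dock's; origin under the dock, on the bench. Grey painted steel plate 22 mm thick, x -60 to +50 mm (nose to +72), 156 mm wide (y). On it three 20 mm steel balls, at (x, y) = (34, 0), (-12, 36), (-12, -36) mm; tops 36 mm above the bench. At y = +-71 mm two aluminium posts, tops 60 mm above the bench, each with a sprung roller facing inwards.
- roller (a point): point on the base, on the axis of the +y roller; the other is its mirror image at -y. Rollers 10 mm thick, 34 mm long along x, sprung inwards. A carrier set down rests on them 5 to 6 mm above home, perhaps tipped by up to 0.1 rad; a push straight down on the top of its block, up to about 20 N (9 N if level), snaps both edges past, and over the last 2.5 mm the rollers pull it onto the balls.
- carrier_block (a point): centre of the square block on the loose aluminium cell carrier (0.26 kg): 30 x 30 mm, 50 mm high, flat top 25 mm above this point, foot 25 mm below on the middle of the plate; round black windows in its +x and -x faces. Grip it across x or y. z up, x to the carrier's narrow nose. Starts standing on the bench, nose within 70 degrees of world +x.
- carrier: the whole carrier; origin on the block's axis, level with the soles of its four rubber feet, 52 mm below the block's centre. Plate 13 mm thick, top 27 mm above the soles; main part x -48 to +38 mm, nose 44 mm wide reaching to +58 mm, 98 mm over the rounded side edges (y). Three V channels for the balls underneath.
- cover_fin (a point): centre of the upright fin handle on the loose grey dust cover: 14 mm thick (x), 50 mm long (y), 40 mm high. z up. Its top is 20 mm above this point. The cover starts over the balls, its axes as the base's, with 4 mm of room beside the rollers: lift it straight up at least 40 mm before moving aside.
- cover: the whole dust cover (0.12 kg): shallow box, open below, 100 mm (x) by 88 mm (y), 32 mm high, its two long sides cut away below; fin on top; origin in the middle of its rim plane, 52 mm below the fin's centre. It starts with its two end walls on the base plate, 22 mm above the bench.
- tray: shallow white open tray fixed to the bench, 150 mm (x) by 190 mm (y), rim 14 mm high, walls 4 mm, floor 4 to 5 mm thick; origin at the middle of its underside. Empty.
- beaker_a: small glass beaker, 54 mm across, 75 mm high, loose; origin under its middle; not to be disturbed
- beaker_b: glass beaker, 64 mm across, 85 mm high, loose; origin under its middle; not to be disturbed
- amber: amber glass bottle, 52 mm across, 100 mm high, loose; origin under its middle; not to be disturbed
- dish: white ceramic dish, 70 mm across, 16 mm high, loose; origin under its middle; not to be disturbed
- flask: conical glass flask, 76 mm across, 118 mm high, loose; origin under its middle; not to be disturbed
Not all that is in view belongs to the job. Of the things that look like the carrier, the middle-sized one is meant. What is shaped like the cover but green is not meant.

How it is judged:
By the outcome, as a careful person would: the job done as asked, in the order asked, and still so for the second after the job is handed in, with the robot touching nothing.
It also fails if it takes over 70 s, if anything falls off the work surface, if the arm or the gripper's body presses on something with over 40 N, if the wrist force passes 120 N, or if a joint passes its speed limit or range.

ROBOT

A 6-joint arm with a two-finger parallel gripper is mounted at the origin on the work surface. World frame = base frame: x ahead of the robot, y to its left, z up, the work surface at z = 0. Lengths are in m, angles in rad, forces in N, time in s.
With the tool pointing down it reaches from about 0.3 to 0.825 m from the base axis. Payload 5.4 kg.
Tool frame: the origin (TCP) lies at the very end of the fingers, on their centre line; the grasp point (between the pads) lies 19 mm behind it; z points along the fingers, y is the direction in which the jaws open and shut (so a half turn about z gives the same grasp; the last joint's range is limited). The gripper opens to 92 mm and grips with 3 to 60 N. Pads are 20 mm wide; open, the fingers measure 128 mm over their backs; the gripper's body (75 mm by 189 mm) begins 69 mm behind the grasp point.
Start: joints at [1.017, 0.158, 1.597, -0, 1.386, -0.21], TCP at [0.194, 0.541, 0.187] pointing down, gripper open.
Joint ranges: [-2.91, 2.91], [-0.94, 2.29], [0.18, 2.7], [-1.29, 4.43], [0.17, 2.64], [-3, 3]. Speed limits (rad/s): [2.57, 2.57, 3.14, 3.14, 3.14, 3.14].

INTERFACE

Orientations are given as a unit quaternion [w, x, y, z].
In Python, from cell import ctrl gives the robot as it stands. The module is installed in compiled form; this text tells all that it offers.
- The arm moves only by the tool carry_out, never from a script. Its arguments are lists of equal length, an entry for each row: "offset": the shift along the tool's x, y, z in m, a list of three; "delta_rot": the turn, a rotation vector about the tool's x, y, z in rad, a list of three; "gripper": the opening, from -1 (shut) to 1 (fully open). In form: {"offset": [[tx, ty, tz], ...], "delta_rot": [[rx, ry, rz], ...], "gripper": [gripper, ...]}. A call has 1 to 12 rows; each row is the pose to reach, as a shift and turn from the pose measured when the call began, along the tool's axes at that moment; what a row does not reach only later rows make up. A row lasts 1/12 s, in which the tool goes at most 41.7 mm and 7.16 degrees, less where a joint would pass 70% of its speed; a pose out of reach is approached as far as the arm can. A call with a gripper value outside its range is refused whole. The fingers move at their own pace and stop on an object; the grip force is fixed at half the most. Time passes only in rows, so rows that repeat a pose let the fingers close. It gives the time, the measured TCP pose, the force and the opening at its end, in the units of the state.
- ctrl.get_obs(): the state, without advancing time (a new reading comes with each control period).
- ctrl.get_image(name): name is "scene" or "top" or "wrist"; returns the picture (420x560x3 uint8, red, green, blue); there is no depth.
- ctrl.camera_info(name): a dict with "fovy" (degrees; the focal length in pixels is half the picture's height over the tangent of half this angle, whatever the lens; pixels are square), "cx", "cy" (the principal point, pixels), "dist_coeffs" ([k1, k2, p1, p2, k3] as OpenCV has them; the pictures are not rectified), "origin" and "orientation" of the camera in the world. Camera axes: x right, y down, z forward; pixel columns grow to the right and rows downward; lengths in m; the calibration is good to about 2 mm. A picture is of the moment at which its call begins: read the wrist's pose just before it. camera_info takes no time and is no camera call; for the wrist camera it gives the pose at the moment of the call.
- ctrl.close_job(): hands the job in, once; it reports no verdict.
The state is a dict: "time_s": time; "joints": joint angles; "qvel": joint speeds; "joint_efforts": joint torques, N m; "position": TCP position; "eef_rot": TCP orientation; "force": force on the tool from outside, world axes, zero at the start; "moment": the same for the moment, N m; "finger_gap": opening from 0.0 (shut) to 1.0 (fully open).
Only numpy, scipy, OpenCV 4.12 (cv2) and the standard library are available. Lean on these libraries where they do the work, as an engineer would, in place of code of your own. Each camera call takes 0.05 s, during which the arm holds its last target. There are 200 camera calls.

## Working session

There is one attempt and no reset: what is moved stays moved. The work goes in short steps, Python scripts to look and compute and a tool call to move; the robot and the scene stay as the last step left them, time stands still between calls to the robot, and variables do not carry over. Pictures are saved under pics/ and viewed, about 8 in all and at most 12, crops included, and the job is handed in when it is done.

Besides the shell and the picture viewer there is one more tool, called after "Emit:" by a JSON object that holds its "name" and its "arguments", one argument or row to a line. carry_out: Moves the arm, as the interface text tells. Its arguments: {"type":"object","properties":{"offset":{"type":"array"},"delta_rot":{"type":"array"},"gripper":{"type":"array"}},"required":["offset","delta_rot","gripper"]}

```bash
mkdir -p pics; python3 - <<'E'
from cell import ctrl
import cv2
o=ctrl.get_obs(); print({k:o[k] for k in ('time_s','position','eef_rot','force','finger_gap')})
for n in ('scene','top'):
    im=ctrl.get_image(n); cv2.imwrite(f'pics/{n}0.png',im[:,:,::-1]); print(n,ctrl.camera_info(n))
im=ctrl.get_image('wrist'); cv2.imwrite('pics/wrist0.png',im[:,:,::-1]); print(ctrl.camera_info('wrist'))
E
```

```text
{'time_s': 0.0, 'position': array([0.19347914, 0.54076089, 0.18564002]), 'eef_rot': array([-3.39504080e-04,  1.71062402e-01,  9.85259768e-01, -8.53330200e-04]), 'force': array([ 0.0168378 , -0.01492109, -0.02173648]), 'finger_gap': 1.001880619650797}
scene {'fovy': 56.67129275684601, 'cx': 277.3037335441024, 'cy': 211.55962467060525, 'dist_coeffs': array([0.02168781, 0.        , 0.        , 0.        , 0.        ]), 'origin': array([1.11181469, 0.18820286, 0.72373541]), 'orientation': array([-0.22236441,  0.59060697,  0.72587384, -0.27357748])}
top {'fovy': 49.32982603411791, 'cx': 279.4520414943741, 'cy': 209.13525440322675, 'dist_coeffs': array([-0.01479621,  0.        ,  0.        ,  0.        ,  0.        ]), 'origin': array([0.35505794, 0.06606166, 1.1209722 ]), 'orientation': array([ 0.06771606, -0.69820395,  0.71063678, -0.05404769])}
{'fovy': 71.33333184724269, 'cx': 283.94401874992207, 'cy': 214.64292591250353, 'dist_coeffs': array([-0.05301182,  0.        ,  0.        ,  0.        ,  0.        ]), 'origin': array([0.12278176, 0.56625759, 0.38537478]), 'orientation': array([0.11062675, 0.81018218, 0.57045239, 0.07714026])}
```

View pics/top0.png

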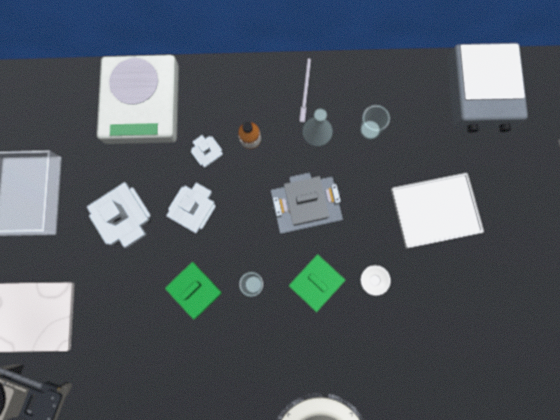

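View pics/scene0.png

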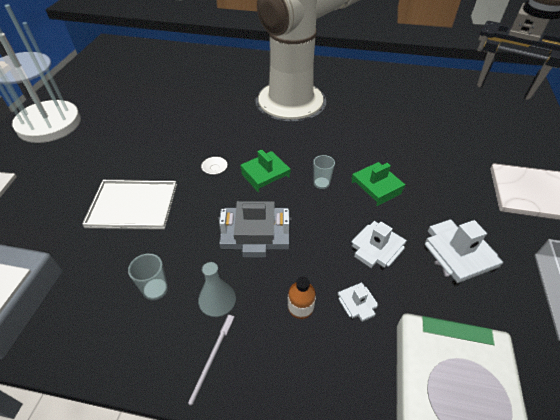

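The top view shows the base with the cover at (306,203), the tray at (437,210) and the middle-sized carrier at (191,208), its nose towards upper right. The dish is at (376,280), the flask at (318,130) and the amber bottle at (249,134). The beakers are at (251,284) and (372,122).

```bash
cat > h.py <<'E'
import numpy as np, cv2
from cell import ctrl
from scipy.spatial.transform import Rotation as R
def rot(q): return R.from_quat(np.roll(q,-1))
def K(c):
    f=210/np.tan(np.radians(c['fovy'])/2); return np.array([[f,0,c['cx']],[0,f,c['cy']],[0,0,1]])
def ray(c,p,z):
    p=np.array(p,float).reshape(-1,1,2)
    u=cv2.undistortPoints(p,K(c),c['dist_coeffs']).reshape(-1,2)
    d=rot(c['orientation']).apply(np.c_[u,np.ones(len(u))]); o=c['origin']
    return o+d*((z-o[2])/d[:,2])[:,None]
def proj(c,P):
    Rw=rot(c['orientation']).inv(); rv=Rw.as_rotvec(); t=-Rw.apply(c['origin'])
    return cv2.projectPoints(np.array(P,float).reshape(-1,3),rv,t,K(c),c['dist_coeffs'])[0].reshape(-1,2)
E
python3 - <<'E'
from h import *
im=cv2.imread('pics/top0.png'); c=ctrl.camera_info('top')
cv2.imwrite('pics/c1.png',np.vstack([cv2.resize(im[170:250,160:360],(800,320),interpolation=cv2.INTER_CUBIC),
 cv2.resize(im[165:245,350:550],(800,320),interpolation=cv2.INTER_CUBIC)])[:600])
g=im.max(2)
for t in (100,150,190):
    m=cv2.inRange(g,t,255); cs,_=cv2.findContours(m,cv2.RETR_EXTERNAL,2)
    for k in cs:
        a=cv2.contourArea(k); x,y,w,h=cv2.boundingRect(k)
        if a>60 and 160<x<490 and 140<y<260: print(t,a,(x,y,w,h),cv2.minAreaRect(k))
E
```

```text
100 1672.0 (289, 254, 57, 58) ((316.6805114746094, 282.5127868652344), (39.45329284667969, 44.14472961425781), 42.709388732910156)
100 1581.5 (166, 182, 50, 52) ((192.41175842285156, 205.64706420898438), (40.8166618347168, 45.96161651611328), 30.963754653930664)
100 3075.5 (271, 173, 72, 61) ((306.2024841308594, 199.98046875), (53.85349655151367, 67.060302734375), 77.36663818359375)
100 4942.5 (391, 172, 93, 77) ((437.1387939453125, 209.6766357421875), (63.72441101074219, 82.88946533203125), 78.40782928466797)
150 1518.0 (290, 256, 54, 55) ((316.626220703125, 282.6549987792969), (37.757591247558594, 42.39250564575195), 42.709388732910156)
150 1467.5 (167, 183, 48, 50) ((192.4558563232422, 205.57351684570312), (39.444671630859375, 44.41813278198242), 30.963754653930664)
150 2409.5 (272, 174, 70, 58) ((306.2666320800781, 199.96054077148438), (51.254974365234375, 65.6119384765625), 77.34745025634766)
150 4706.5 (392, 173, 92, 75) ((437.4390563964844, 209.70376586914062), (61.99386215209961, 81.0644760131836), 78.36637115478516)
190 66.5 (273, 197, 10, 18) ((277.60003662109375, 205.30003356933594), (18.024980545043945, 6.640782833099365), 71.56504821777344)
190 1379.5 (167, 184, 48, 48) ((192.26470947265625, 205.55880737304688), (38.41568374633789, 43.2176399230957), 30.963754653930664)
190 4562.0 (393, 174, 90, 73) ((437.3568115234375, 209.8196258544922), (61.39112091064453, 79.46853637695312), 78.11134338378906)
```

View pics/c1.png

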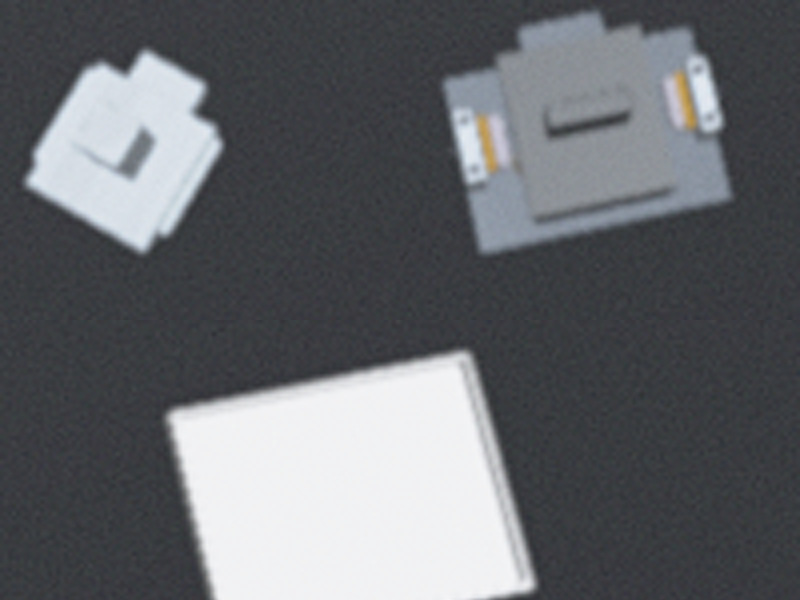

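```bash
python3 - <<'E'
from h import *
c=ctrl.camera_info('top')
f=lambda L,y0=170:(np.array(L)+.5)/4-.5+[160,y0]
def quad(L,z,n):
    P=ray(c,f(L),z); e=P[1]-P[0]; e2=P[2]-P[3]
    print(n,P.mean(0).round(4),[np.degrees(np.arctan2(v[1],v[0])).round(1) for v in (P[1]-P[0],P[2]-P[3],P[3]-P[0],P[2]-P[1])],[np.linalg.norm(v).round(4) for v in (P[1]-P[0],P[2]-P[1])])
quad([(445,78),(692,28),(732,200),(480,255)],.022,'base(centre x=-5)')
quad([(497,58),(640,25),(672,188),(536,220)],.054,'covertop')
print('posts',ray(c,f([(467,147),(704,93)]),.06).round(4))
b=cv2.boxPoints(((437.3,209.75),(63,81.7),78.3))
P=ray(c,b,.007);print('tray',P.mean(0),P.round(3).tolist(), np.degrees(np.arctan2(*(P[1]-P[0])[1::-1])))
# carrier: plate top z .027
quad([(98,62),(222,142),(148,255),(26,180)],.027,'carrier approx')
for n,p,z in (('amber',(249,135),.05),('dish',(376,280),.016),('beaker_b?',(372,122),.04),('flask',(318,130),.02),('beaker_a',(251,284),.03)): print(n,ray(c,[p],z).round(3))
E
```

```text
base(centre x=-5) [0.5569 0.0198 0.022 ] [np.float64(-79.5), np.float64(-78.7), np.float64(-169.8), np.float64(-169.3)] [np.float64(0.1553), np.float64(0.1095)]
covertop [0.5615 0.0215 0.054 ] [np.float64(-77.9), np.float64(-77.7), np.float64(-167.8), np.float64(-171.0)] [np.float64(0.0879), np.float64(0.1003)]
posts [[ 0.5468  0.0923  0.06  ]
 [ 0.5765 -0.0483  0.06  ]]
tray [ 0.54111967 -0.30217284  0.007     ] [[0.599, -0.192, 0.007], [0.637, -0.393, 0.007], [0.482, -0.41, 0.007], [0.446, -0.214, 0.007]] -79.24206034646619
carrier approx [0.5492 0.3029 0.027 ] [np.float64(-123.8), np.float64(-122.1), np.float64(149.6), np.float64(147.1)] [np.float64(0.0928), np.float64(0.0816)]
amber [[0.728 0.157 0.05 ]]
dish [[ 0.372 -0.141  0.016]]
beaker_b? [[ 0.758 -0.147  0.04 ]]
flask [[ 0.747 -0.014  0.02 ]]
beaker_a [[0.367 0.156 0.03 ]]
```

```bash
cat >> h.py <<'E'
def go(x,y,z,yaw):
    "shift and turn to TCP (x,y,z), pointing down, tool y at world angle yaw deg (mod 180)"
    o=ctrl.get_obs(); r=rot(o['eef_rot']); cur=r.as_matrix()
    cy=np.degrees(np.arctan2(cur[1,1],cur[0,1])); yw=cy+(yaw-cy+90)%180-90
    a=np.radians(yw); Y=np.array([np.cos(a),np.sin(a),0]); Z=np.array([0,0,-1.]); T=np.c_[np.cross(Y,Z),Y,Z]
    print('t',round(o['time_s'],2),'pos',o['position'].round(4),'yaw',cy.round(2),'F',o['force'].round(2),'gap',round(float(o['finger_gap']),3),'q6',o['joints'][5].round(2))
    print('  offset',r.inv().apply(np.array([x,y,z])-o['position']).round(4).tolist(),'rot',(r.inv()*R.from_matrix(T)).as_rotvec().round(4).tolist())
def snap(name):
    c=ctrl.camera_info('wrist'); im=ctrl.get_image('wrist')[:,:,::-1].copy(); cv2.imwrite(f'pics/{name}.png',im)
    import pickle; pickle.dump(c,open(f'pics/{name}.pkl','wb')); return im,c
E
python3 -c "
from h import *
go(.55,.24,.2,11)"
```

```text
t 0.15 pos [0.1936 0.5409 0.1859] yaw 70.3 F [0.35 0.55 0.09] gap 0.999 q6 -0.21
  offset [-0.437, -0.1632, -0.014] rot [-0.0014, 0.0005, 1.035]
```

Emit:
{"name": "carry_out", "arguments": {
  "offset": [
    [-0.437,-0.163,-0.014],
    [-0.437,-0.163,-0.014],
    [-0.437,-0.163,-0.014],
    [-0.437,-0.163,-0.014],
    [-0.437,-0.163,-0.014],
    [-0.437,-0.163,-0.014],
    [-0.437,-0.163,-0.014],
    [-0.437,-0.163,-0.014],
    [-0.437,-0.163,-0.014],
    [-0.437,-0.163,-0.014],
    [-0.437,-0.163,-0.014],
    [-0.437,-0.163,-0.014]
  ],
  "delta_rot": [
    [0,0,1.035],
    [0,0,1.035],
    [0,0,1.035],
    [0,0,1.035],
    [0,0,1.035],
    [0,0,1.035],
    [0,0,1.035],
    [0,0,1.035],
    [0,0,1.035],
    [0,0,1.035],
    [0,0,1.035],
    [0,0,1.035]
  ],
  "gripper": [1,1,1,1,1,1,1,1,1,1,1,1]
}}

```text
time_s: 1.15
position: [0.5539, 0.2354, 0.1996]
eef_rot: [0.001, 0.638, 0.77, -0.001]
force: [1.4, 0.4, -0.3]
finger_gap: 0.998
```

```bash
python3 -c "
from h import *
snap('w1')
go(.56,.0,.2,11)"
```

```text
t 1.2 pos [0.553  0.2365 0.1994] yaw 10.71 F [-0.3   0.05  0.83] gap 1.003 q6 0.02
  offset [-0.2337, -0.037, -0.0] rot [-0.0008, 0.0022, -0.0051]
```

Emit:
{"name": "carry_out", "arguments": {
  "offset": [
    [-0.234,-0.037,0],
    [-0.234,-0.037,0],
    [-0.234,-0.037,0],
    [-0.234,-0.037,0],
    [-0.234,-0.037,0],
    [-0.234,-0.037,0],
    [-0.234,-0.037,0],
    [-0.234,-0.037,0],
    [-0.234,-0.037,0]
  ],
  "delta_rot": [
    [0,0,-0.005],
    [0,0,-0.005],
    [0,0,-0.005],
    [0,0,-0.005],
    [0,0,-0.005],
    [0,0,-0.005],
    [0,0,-0.005],
    [0,0,-0.005],
    [0,0,-0.005]
  ],
  "gripper": [1,1,1,1,1,1,1,1,1]
}}

```text
time_s: 1.95
position: [0.5596, 0.0013, 0.1998]
eef_rot: [0.0, 0.636, 0.772, -0.001]
force: [-0.5, 0.5, -0.2]
finger_gap: 1.0
```

```bash
python3 -c "
from h import *
a,_=snap('w2')
b=cv2.imread('pics/w1.png')
cv2.imwrite('pics/w12.png',np.vstack([cv2.resize(b,None,fx=.7,fy=.7),cv2.resize(a,None,fx=.7,fy=.7)]))
go(.56,.0,.2,11)"
```

```text
t 2.0 pos [0.5597 0.0016 0.1998] yaw 11.1 F [-0.24  0.48 -0.31] gap 0.999 q6 -0.41
  offset [-0.0016, 0.0, -0.0002] rot [-0.0011, 0.0013, 0.0017]
```

View pics/w12.png

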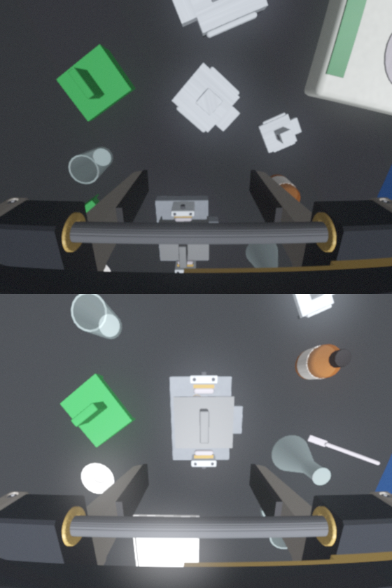

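In w1 (upper half) the carrier is at about (296,140) full-scale, nose to lower right. In w2 the base and cover are clear at about (290,180). I'll enlarge both.

```bash
python3 -c "
from h import *
a=cv2.imread('pics/w1.png')[80:200,235:355];b=cv2.imread('pics/w2.png')[110:250,230:360]
s=lambda i,f:cv2.resize(cv2.convertScaleAbs(i,alpha=1.0),None,fx=f,fy=f,interpolation=cv2.INTER_CUBIC)
A=s(a,4);B=s(b,4)
A=np.vstack([A,np.zeros((80,480,3),np.uint8)]) 
B=B[:,:320] if 0 else B
print(A.shape,B.shape)
# contrast stretch carrier
A=np.clip((A.astype(float)-60)*1.3,0,255).astype(np.uint8)
C=np.hstack([A[:,:],B]);C=cv2.resize(C,None,fx=.8,fy=.8);cv2.imwrite('pics/c2.png',C);print(C.shape)"
```

```text
(560, 480, 3) (560, 520, 3)
(448, 800, 3)
```

View pics/c2.png

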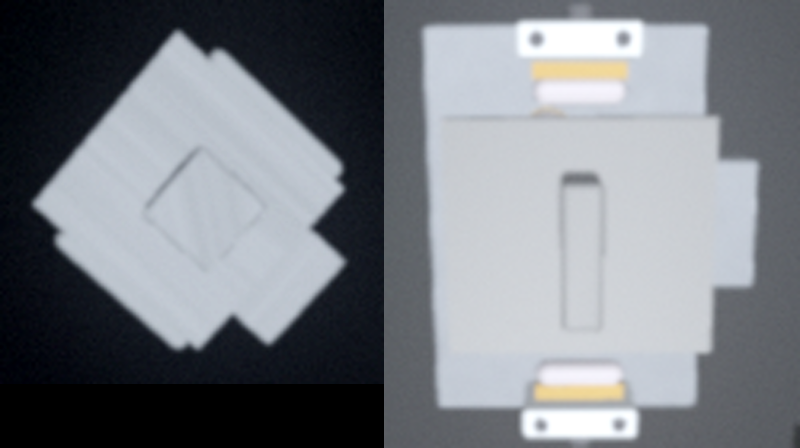

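```bash
python3 -c "
from h import *
import pickle
c1=pickle.load(open('pics/w1.pkl','rb'));c2=pickle.load(open('pics/w2.pkl','rb'))
L=lambda p:(np.array(p)+.5)/3.2-.5+[235,80]
Rr=lambda p:(np.array(p)-[384,0]+.5)/3.2-.5+[230,110]
ang=lambda v:np.degrees(np.arctan2(v[1],v[0])).round(1)
def q(n,P):print(n,P.mean(0).round(4),[ang(v) for v in (P[1]-P[0],P[2]-P[3],P[2]-P[1],P[3]-P[0])],[np.linalg.norm(v).round(4) for v in(P[1]-P[0],P[2]-P[1])])
q('block',ray(c1,L([(203,147),(266,208),(207,271),(146,212)]),.077))
q('nose edge->rear edge, plate .027',ray(c1,L([(178,30),(33,204),(198,349),(343,187)]),.027))
n=ray(c1,L([(345,262),(268,345),(178,30),(33,204)]),.027);print('nose mid',n[:2].mean(0).round(4),'rear mid',n[2:].mean(0).round(4),ang(n[:2].mean(0)-n[2:].mean(0)))
q('fin',ray(c2,Rr([(562,185),(603,185),(600,330),(563,330)]),.094))
q('cover',ray(c2,Rr([(444,116),(719,116),(711,352),(444,352)]),.054))
S=ray(c2,Rr([(537,39),(623,39),(619,425),(541,425)]),.06);q('posts',S)
q('plate',ray(c2,Rr([(423,27),(708,27),(696,407),(438,407)]),.022))
"
```

```text
block [0.5581 0.3001 0.077 ] [np.float64(-32.0), np.float64(-32.8), np.float64(-122.2), np.float64(-121.2)] [np.float64(0.0291), np.float64(0.0287)]
nose edge->rear edge, plate .027 [0.5532 0.3027 0.027 ] [np.float64(-120.7), np.float64(-120.4), np.float64(-30.8), np.float64(-30.9)] [np.float64(0.0844), np.float64(0.0862)]
nose mid [0.6076 0.2702 0.027 ] rear mid [0.5164 0.3247 0.027 ] -30.9
fin [0.5641 0.0192 0.094 ] [np.float64(11.1), np.float64(11.0), np.float64(-79.4), np.float64(-78.5)] [np.float64(0.0133), np.float64(0.0487)]
cover [0.5641 0.0196 0.054 ] [np.float64(11.1), np.float64(11.0), np.float64(-78.4), np.float64(-80.8)] [np.float64(0.0992), np.float64(0.0888)]
posts [0.5643 0.019  0.06  ] [np.float64(11.1), np.float64(11.0), np.float64(-78.6), np.float64(-78.7)] [np.float64(0.0299), np.float64(0.1428)]
plate [0.5597 0.0179 0.022 ] [np.float64(11.0), np.float64(11.0), np.float64(-78.5), np.float64(-78.7)] [np.float64(0.1099), np.float64(0.1552)]
```

```bash
python3 -c "
from h import *
go(.564,.0192,.063,11.1)"
```

```text
t 2.0 pos [0.5597 0.0016 0.1998] yaw 11.1 F [-0.24  0.48 -0.31] gap 0.999 q6 -0.41
  offset [0.0166, 0.0078, 0.1368] rot [-0.0011, 0.0013, -0.0]
```

Emit:
{"name": "carry_out", "arguments": {
  "offset": [
    [0.0166,0.0078,0.02],
    [0.0166,0.0078,0.04],
    [0.0166,0.0078,0.065],
    [0.0166,0.0078,0.09],
    [0.0166,0.0078,0.11],
    [0.0166,0.0078,0.125],
    [0.0166,0.0078,0.137],
    [0.0166,0.0078,0.137],
    [0.0166,0.0078,0.137]
  ],
  "delta_rot": [
    [-0.001,0.001,0],
    [-0.001,0.001,0],
    [-0.001,0.001,0],
    [-0.001,0.001,0],
    [-0.001,0.001,0],
    [-0.001,0.001,0],
    [-0.001,0.001,0],
    [-0.001,0.001,0],
    [-0.001,0.001,0]
  ],
  "gripper": [1,1,1,1,1,1,1,1,1]
}}

```text
time_s: 2.75
position: [0.5637, 0.0203, 0.0627]
eef_rot: [-0.0, 0.635, 0.773, -0.0]
force: [0.2, -0.3, 0.6]
finger_gap: 1.002
```

Emit:
{"name": "carry_out", "arguments": {
  "offset": [
    [0,0,0],
    [0,0,0],
    [0,0,0],
    [0,0,0],
    [0,0,0],
    [0,0,0],
    [0,0,0],
    [0,0,0],
    [0,0,0],
    [0,0,0],
    [0,0,0],
    [0,0,0]
  ],
  "delta_rot": [
    [0,0,0],
    [0,0,0],
    [0,0,0],
    [0,0,0],
    [0,0,0],
    [0,0,0],
    [0,0,0],
    [0,0,0],
    [0,0,0],
    [0,0,0],
    [0,0,0],
    [0,0,0]
  ],
  "gripper": [-1,-1,-1,-1,-1,-1,-1,-1,-1,-1,-1,-1]
}}

```text
time_s: 3.75
position: [0.5637, 0.0203, 0.0626]
eef_rot: [-0.0, 0.635, 0.773, -0.0]
force: [0.0, -0.1, 1.1]
finger_gap: 0.152
```

```bash
python3 -c "
from h import *
go(.564,.019,.163,11.1)"
```

```text
t 3.75 pos [0.5637 0.0203 0.0626] yaw 11.18 F [ 0.02 -0.06  1.15] gap 0.152 q6 -0.37
  offset [-0.0013, -0.0001, -0.1004] rot [-0.0008, -0.0001, 0.0015]
```

Emit:
{"name": "carry_out", "arguments": {
  "offset": [
    [0,0,-0.005],
    [0,0,-0.015],
    [0,0,-0.03],
    [0,0,-0.045],
    [0,0,-0.06],
    [0,0,-0.075],
    [0,0,-0.09],
    [0,0,-0.1],
    [0,0,-0.1],
    [0,0,-0.1]
  ],
  "delta_rot": [
    [0,0,0],
    [0,0,0],
    [0,0,0],
    [0,0,0],
    [0,0,0],
    [0,0,0],
    [0,0,0],
    [0,0,0],
    [0,0,0],
    [0,0,0]
  ],
  "gripper": [-1,-1,-1,-1,-1,-1,-1,-1,-1,-1]
}}

```text
time_s: 4.58
position: [0.5642, 0.0202, 0.1633]
eef_rot: [0.0, 0.635, 0.773, 0.0]
force: [0.8, 1.0, -2.4]
finger_gap: 0.14
```

```bash
python3 -c "
from h import *
snap('w3')
go(.541,-.302,.163,11)"
```

```text
t 4.63 pos [0.5635 0.0204 0.1622] yaw 11.18 F [ 0.39  0.37 -0.97] gap 0.148 q6 -0.37
  offset [-0.3119, -0.0846, -0.0007] rot [-0.0013, -0.0003, 0.0032]
```

View pics/w3.png

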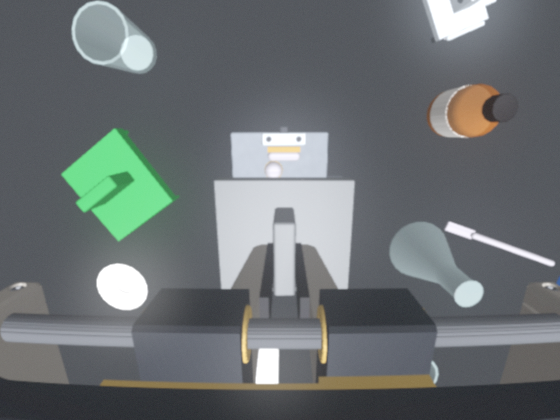

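The cover is held level in the jaws at about (285,240), clear of the base. I'm moving to the tray.

Emit:
{"name": "carry_out", "arguments": {
  "offset": [
    [-0.02,-0.005,0],
    [-0.05,-0.014,0],
    [-0.085,-0.023,0],
    [-0.12,-0.033,0],
    [-0.155,-0.042,0],
    [-0.19,-0.052,0],
    [-0.225,-0.061,0],
    [-0.26,-0.071,0],
    [-0.29,-0.079,0],
    [-0.312,-0.085,0],
    [-0.312,-0.085,0],
    [-0.312,-0.085,0]
  ],
  "delta_rot": [
    [0,0,0],
    [0,0,0],
    [0,0,0],
    [0,0,0],
    [0,0,0],
    [0,0,0],
    [0,0,0],
    [0,0,0],
    [0,0,0],
    [0,0,0],
    [0,0,0],
    [0,0,0]
  ],
  "gripper": [-1,-1,-1,-1,-1,-1,-1,-1,-1,-1,-1,-1]
}}

```text
time_s: 5.63
position: [0.5397, -0.3025, 0.1606]
eef_rot: [-0.002, 0.636, 0.772, -0.0]
force: [0.3, 1.2, -1.9]
finger_gap: 0.142
```

```bash
python3 -c "
from h import *
im,c=snap('w4')
m=cv2.inRange(im.min(2),190,255);cs,_=cv2.findContours(m,cv2.RETR_EXTERNAL,2)
for k in cs:
  if cv2.contourArea(k)>300: print(cv2.contourArea(k),cv2.boundingRect(k), ray(c,cv2.boxPoints(cv2.minAreaRect(k)),.014).round(3).tolist())
go(.541,-.302,.052,11)"
```

```text
1163.5 (464, 345, 46, 41) [[0.865, -0.535, 0.014], [0.851, -0.447, 0.014], [0.908, -0.454, 0.014], [0.926, -0.545, 0.014]]
6996.0 (225, 117, 128, 60) [[0.456, -0.223, 0.014], [0.597, -0.195, 0.014], [0.613, -0.26, 0.014], [0.465, -0.289, 0.014]]
2977.0 (130, 0, 62, 59) [[0.337, -0.122, 0.014], [0.402, -0.111, 0.014], [0.41, -0.168, 0.014], [0.342, -0.18, 0.014]]
t 5.68 pos [ 0.54   -0.3014  0.1608] yaw 11.15 F [-0.43 -0.01 -0.85] gap 0.137 q6 -0.9
  offset [-0.0011, 0.0012, 0.1088] rot [-0.0027, -0.0028, 0.0026]
```

View pics/w4.png

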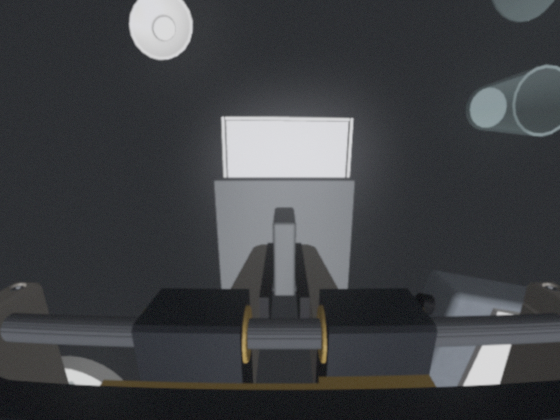

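The cover is held over the tray and aligned with its edges, tray corners at (222,117) and (352,117). I'm lowering it.

Emit:
{"name": "carry_out", "arguments": {
  "offset": [
    [-0.001,0.002,0.015],
    [-0.001,0.002,0.035],
    [-0.001,0.002,0.055],
    [-0.001,0.002,0.075],
    [-0.001,0.002,0.09],
    [-0.001,0.002,0.1],
    [-0.001,0.002,0.107],
    [-0.001,0.002,0.109],
    [-0.001,0.002,0.111],
    [-0.001,0.002,0.113],
    [-0.001,0.002,0.114],
    [-0.001,0.002,0.114]
  ],
  "delta_rot": [
    [-0.003,-0.003,0],
    [-0.003,-0.003,0],
    [-0.003,-0.003,0],
    [-0.003,-0.003,0],
    [-0.003,-0.003,0],
    [-0.003,-0.003,0],
    [-0.003,-0.003,0],
    [-0.003,-0.003,0],
    [-0.003,-0.003,0],
    [-0.003,-0.003,0],
    [-0.003,-0.003,0],
    [-0.003,-0.003,0]
  ],
  "gripper": [-1,-1,-1,-1,-1,-1,-1,-1,-1,-1,-1,-1]
}}

```text
time_s: 6.68
position: [0.5421, -0.302, 0.0473]
eef_rot: [0.001, 0.635, 0.772, 0.0]
force: [-0.1, -0.7, -0.5]
finger_gap: 0.145
```

Emit:
{"name": "carry_out", "arguments": {
  "offset": [
    [0,0,0.001],
    [0,0,0.0015],
    [0,0,0.002],
    [0,0,0.0025],
    [0,0,0.0025]
  ],
  "delta_rot": [
    [0,0,0],
    [0,0,0],
    [0,0,0],
    [0,0,0],
    [0,0,0]
  ],
  "gripper": [-1,-1,-1,-1,-1]
}}

```text
time_s: 7.1
position: [0.542, -0.3019, 0.0448]
eef_rot: [0.001, 0.635, 0.772, 0.0]
force: [0.3, -0.0, -1.2]
finger_gap: 0.139
```

Not touching yet, so I'll lower a little more.

Emit:
{"name": "carry_out", "arguments": {
  "offset": [
    [0,0,0.0005],
    [0,0,0.001],
    [0,0,0.0015],
    [0,0,0.0015],
    [0,0,0.0015]
  ],
  "delta_rot": [
    [0,0,0],
    [0,0,0],
    [0,0,0],
    [0,0,0],
    [0,0,0]
  ],
  "gripper": [-1,-1,-1,-1,-1]
}}

```text
time_s: 7.52
position: [0.5422, -0.3021, 0.0445]
eef_rot: [0.001, 0.635, 0.772, 0.0]
force: [-1.7, 1.4, 6.3]
finger_gap: 0.142
```

Emit:
{"name": "carry_out", "arguments": {
  "offset": [
    [0,0,0],
    [0,0,0],
    [0,0,0],
    [0,0,0],
    [0,0,0],
    [0,0,-0.02],
    [0,0,-0.05],
    [0,0,-0.08],
    [0,0,-0.11],
    [0,0,-0.14],
    [0,0,-0.155],
    [0,0,-0.155]
  ],
  "delta_rot": [
    [0,0,0],
    [0,0,0],
    [0,0,0],
    [0,0,0],
    [0,0,0],
    [0,0,0],
    [0,0,0],
    [0,0,0],
    [0,0,0],
    [0,0,0],
    [0,0,0],
    [0,0,0]
  ],
  "gripper": [0.2,0.2,0.2,0.2,0.2,0.2,0.2,0.2,0.2,0.2,0.2,0.2]
}}

```text
time_s: 8.52
position: [0.5442, -0.3037, 0.2046]
eef_rot: [0.005, 0.635, 0.772, -0.0]
force: [-0.0, -0.5, 1.0]
finger_gap: 0.599
```

```bash
python3 -c "
from h import *
snap('w5')
go(.545,-.02,.2,-31)"
```

```text
t 8.57 pos [ 0.5431 -0.3028  0.2016] yaw 11.16 F [0.35 0.58 0.58] gap 0.6 q6 -0.9
  offset [0.2771, 0.0566, 0.0005] rot [0.0051, 0.0029, 0.7358]
```

Emit:
{"name": "carry_out", "arguments": {
  "offset": [
    [0.293,0.079,0],
    [0.293,0.079,0],
    [0.293,0.079,0],
    [0.293,0.079,0],
    [0.293,0.079,0],
    [0.293,0.079,0],
    [0.293,0.079,0],
    [0.293,0.079,0],
    [0.293,0.079,0],
    [0.293,0.079,0],
    [0.293,0.079,0],
    [0.293,0.079,0]
  ],
  "delta_rot": [
    [0.005,0.003,0],
    [0.005,0.003,0],
    [0.005,0.003,0],
    [0.005,0.003,0],
    [0.005,0.003,0],
    [0.005,0.003,0],
    [0.005,0.003,0],
    [0.005,0.003,0],
    [0.005,0.003,0],
    [0.005,0.003,0],
    [0.005,0.003,0],
    [0.005,0.003,0]
  ],
  "gripper": [1,1,1,1,1,1,1,1,1,1,1,1]
}}

```text
time_s: 9.57
position: [0.5637, -0.0018, 0.1998]
eef_rot: [-0.0, 0.636, 0.772, -0.001]
force: [0.2, -0.8, -0.6]
finger_gap: 1.003
```

```bash
python3 -c "
from h import *
b,_=snap('w6')
a=cv2.imread('pics/w5.png')
B=cv2.resize(b[110:250,230:360],None,fx=3.2,fy=3.2,interpolation=cv2.INTER_CUBIC)
A=cv2.resize(a,(384,288)); A=np.vstack([A,np.zeros((160,384,3),np.uint8)])
cv2.imwrite('pics/c3.png',np.hstack([A,B]))
go(.53,.22,.2,-31)"
```

```text
t 9.62 pos [ 0.5638 -0.0017  0.2001] yaw 11.02 F [-0.32  0.45  0.49] gap 0.998 q6 -0.41
  offset [0.2241, 0.0092, -0.0003] rot [-0.0014, 0.0022, 0.7334]
```

View pics/c3.png

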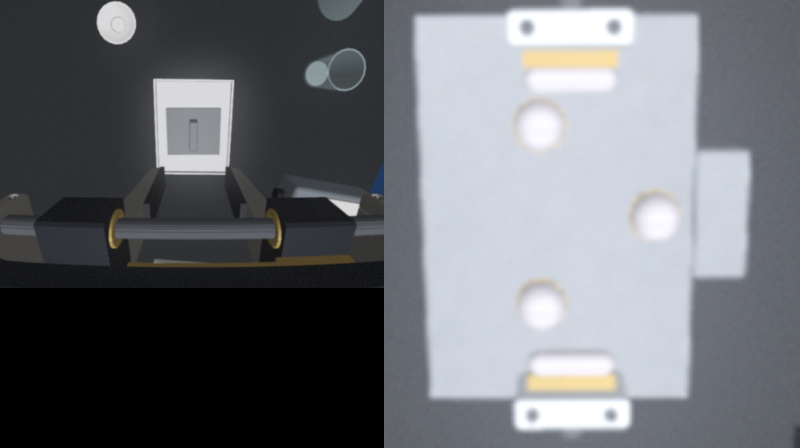

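The cover stands centred inside the tray (w5). On the bare base the balls are at (540,126), (541,305) and (657,216) in the right-hand crop.

```bash
python3 -c "
from h import *
import pickle
c=pickle.load(open('pics/w6.pkl','rb'))
Rr=lambda p:(np.array(p)-[384,0]+.5)/3.2-.5+[230,110]
P=ray(c,Rr([(657,216),(540,126),(541,305)]),.026)[:,:2];S=ray(c,Rr([(527,27),(614,27),(611,414),(533,414)]),.06)[:,:2]
M=np.array([[34,0],[-12,36],[-12,-36]])/1e3
a=M-M.mean(0);b=P-P.mean(0);th=np.arctan2((a[:,0]*b[:,1]-a[:,1]*b[:,0]).sum(),(a*b).sum())
r=np.array([[np.cos(th),-np.sin(th)],[np.sin(th),np.cos(th)]])
t=P.mean(0)-r@M.mean(0);print('dock',t,np.degrees(th),(P-M@r.T-t).round(4).tolist());d=S[:2].mean(0)-S[2:].mean(0)
print('posts',S.mean(0),np.degrees(np.arctan2(-d[0],d[1])))
"
```

```text
dock [0.56455907 0.01932603] 11.349625783537997 [[0.0003, 0.0004], [0.0, -0.0002], [-0.0004, -0.0002]]
posts [0.56427252 0.01933453] 11.445143564554156
```

Emit:
{"name": "carry_out", "arguments": {
  "offset": [
    [0.224,0.009,0],
    [0.224,0.009,0],
    [0.224,0.009,0],
    [0.224,0.009,0],
    [0.224,0.009,0],
    [0.224,0.009,0],
    [0.224,0.009,0],
    [0.224,0.009,0],
    [0.224,0.009,0],
    [0.224,0.009,0],
    [0.224,0.009,0]
  ],
  "delta_rot": [
    [0,0,0.733],
    [0,0,0.733],
    [0,0,0.733],
    [0,0,0.733],
    [0,0,0.733],
    [0,0,0.733],
    [0,0,0.733],
    [0,0,0.733],
    [0,0,0.733],
    [0,0,0.733],
    [0,0,0.733]
  ],
  "gripper": [1,1,1,1,1,1,1,1,1,1,1]
}}

```text
time_s: 10.53
position: [0.5303, 0.2185, 0.1997]
eef_rot: [0.0, 0.871, 0.492, -0.001]
force: [0.0, -0.8, -0.3]
finger_gap: 1.0
```

```bash
python3 -c "
from h import *
b,c=snap('w7')
p=proj(c,[.558,.3,.05])[0];print(p)
x,y=(p-70).astype(int);x=max(x,0);y=max(y,0);print(x,y)
B=np.clip((cv2.resize(b[y:y+140,x:x+140],None,fx=4,fy=4,interpolation=cv2.INTER_CUBIC).astype(float)-60)*1.3,0,255)
cv2.imwrite('pics/c4.png',B)
go(.558,.3,.034,-31)"
```

```text
[267.90701051 125.40324817]
197 55
t 10.58 pos [0.5302 0.2187 0.1997] yaw -31.06 F [0.18 0.16 0.29] gap 1.002 q6 0.72
  offset [0.0844, -0.0181, 0.1655] rot [-0.0006, 0.0025, -0.001][ WARN:0@1.388] global loadsave.cpp:1063 imwrite_ Unsupported depth image for selected encoder is fallbacked to CV_8U.
```

View pics/c4.png

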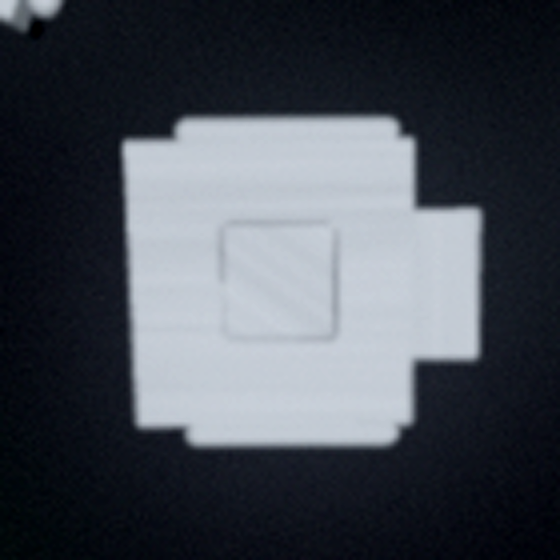

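```bash
python3 -c "
from h import *
import pickle
c=pickle.load(open('pics/w7.pkl','rb'))
L=lambda p:(np.array(p)+.5)/4-.5+[197,55]
ang=lambda v:np.degrees(np.arctan2(v[1],v[0])).round(1)
P=ray(c,L([(221,221),(336,221),(336,339),(225,340)]),.077);print(P.mean(0),ang(P[1]-P[0]),ang(P[2]-P[3]))
N=ray(c,L([(481,208),(479,359),(123,141),(136,428),(414,138),(411,427)]),.027);n=N[:2].mean(0);r=N[2:4].mean(0)
u=(n-r)/np.linalg.norm(n-r);print('len',np.linalg.norm(n-r),'axis',ang(u),'block',r+u*.048,n-u*.058)
print([ang(N[i]-N[i+1])-90 for i in(0,2,4)])
S=ray(c,L([(200,117),(390,117),(200,446),(390,445)]),.02);print(ang(S[1]-S[0]),ang(S[3]-S[2]))
go(.558,.3,.034,-31)
"
```

```text
[0.55790639 0.29996294 0.077     ] -31.2 -30.7
len 0.10731094438218186 axis -30.6 block [0.55701774 0.30020666 0.027     ] [0.55814666 0.29954025 0.027     ]
[np.float64(-30.299999999999997), np.float64(-30.9), np.float64(-31.0)]
-31.2 -30.8
t 10.58 pos [0.5302 0.2187 0.1997] yaw -31.06 F [0.18 0.16 0.29] gap 1.002 q6 0.72
  offset [0.0844, -0.0181, 0.1655] rot [-0.0006, 0.0025, -0.001]
```

Emit:
{"name": "carry_out", "arguments": {
  "offset": [
    [0.03,-0.006,0],
    [0.06,-0.012,0.02],
    [0.084,-0.018,0.04],
    [0.084,-0.018,0.065],
    [0.084,-0.018,0.09],
    [0.084,-0.018,0.115],
    [0.084,-0.018,0.135],
    [0.084,-0.018,0.15],
    [0.084,-0.018,0.16],
    [0.084,-0.018,0.164],
    [0.084,-0.018,0.164],
    [0.084,-0.018,0.164]
  ],
  "delta_rot": [
    [0,0.002,0],
    [0,0.002,0],
    [0,0.002,0],
    [0,0.002,0],
    [0,0.002,0],
    [0,0.002,0],
    [0,0.002,0],
    [0,0.002,0],
    [0,0.002,0],
    [0,0.002,0],
    [0,0.002,0],
    [0,0.002,0]
  ],
  "gripper": [1,1,1,1,1,1,1,1,1,1,1,1]
}}

```text
time_s: 11.58
position: [0.5587, 0.2996, 0.0365]
eef_rot: [0.0, 0.871, 0.492, 0.0]
force: [1.0, 0.2, 0.8]
finger_gap: 0.999
```

Emit:
{"name": "carry_out", "arguments": {
  "offset": [
    [0,0,0],
    [0,0,0],
    [0,0,0],
    [0,0,0],
    [0,0,0],
    [0,0,0],
    [0,0,0],
    [0,0,0],
    [0,0,0],
    [0,0,0]
  ],
  "delta_rot": [
    [0,0,0],
    [0,0,0],
    [0,0,0],
    [0,0,0],
    [0,0,0],
    [0,0,0],
    [0,0,0],
    [0,0,0],
    [0,0,0],
    [0,0,0]
  ],
  "gripper": [-1,-1,-1,-1,-1,-1,-1,-1,-1,-1]
}}

```text
time_s: 12.42
position: [0.5583, 0.2998, 0.0364]
eef_rot: [-0.0, 0.871, 0.492, 0.0]
force: [-1.0, -0.0, 1.0]
finger_gap: 0.323
```

```bash
python3 -c "
from h import *
go(.558,.3,.136,-31)
"
```

```text
t 12.42 pos [0.5583 0.2998 0.0364] yaw -31.07 F [-1.   -0.01  1.02] gap 0.323 q6 0.84
  offset [0.0001, -0.0004, -0.0996] rot [-0.0003, -0.0004, -0.0012]
```

Emit:
{"name": "carry_out", "arguments": {
  "offset": [
    [0,0,-0.005],
    [0,0,-0.015],
    [0,0,-0.03],
    [0,0,-0.045],
    [0,0,-0.06],
    [0,0,-0.075],
    [0,0,-0.09],
    [0,0,-0.1],
    [0,0,-0.1]
  ],
  "delta_rot": [
    [0,0,0],
    [0,0,0],
    [0,0,0],
    [0,0,0],
    [0,0,0],
    [0,0,0],
    [0,0,0],
    [0,0,0],
    [0,0,0]
  ],
  "gripper": [-1,-1,-1,-1,-1,-1,-1,-1,-1]
}}

```text
time_s: 13.17
position: [0.5601, 0.3002, 0.1398]
eef_rot: [0.0, 0.871, 0.492, 0.003]
force: [1.2, 0.0, -2.5]
finger_gap: 0.324
```

```bash
python3 -c "
from h import *
go(.5645,.0193,.136,11.35)
"
```

```text
t 13.17 pos [0.5601 0.3002 0.1398] yaw -31.07 F [ 1.19  0.02 -2.54] gap 0.324 q6 0.84
  offset [-0.2384, 0.1487, 0.0032] rot [0.0047, -0.003, -0.7404]
```

Emit:
{"name": "carry_out", "arguments": {
  "offset": [
    [-0.01,0.006,0],
    [-0.03,0.019,0],
    [-0.055,0.034,0],
    [-0.08,0.05,0],
    [-0.105,0.065,0],
    [-0.13,0.081,0],
    [-0.155,0.097,0],
    [-0.18,0.112,0],
    [-0.205,0.128,0],
    [-0.225,0.14,0],
    [-0.238,0.149,0],
    [-0.238,0.149,0]
  ],
  "delta_rot": [
    [0,0,-0.05],
    [0,0,-0.1],
    [0,0,-0.17],
    [0,0,-0.24],
    [0,0,-0.32],
    [0,0,-0.4],
    [0,0,-0.48],
    [0,0,-0.56],
    [0,0,-0.63],
    [0,0,-0.7],
    [0,0,-0.74],
    [0,0,-0.74]
  ],
  "gripper": [-1,-1,-1,-1,-1,-1,-1,-1,-1,-1,-1,-1]
}}

```text
time_s: 14.17
position: [0.5645, 0.0164, 0.1384]
eef_rot: [0.001, 0.635, 0.773, 0.002]
force: [-0.8, 0.4, -3.1]
finger_gap: 0.323
```

```bash
python3 -c "
from h import *
im,c=snap('w8')
go(.5645,.0193,.075,11.35)
"
```

```text
t 14.22 pos [0.5644 0.0182 0.1385] yaw 11.15 F [-1.21  1.43 -3.66] gap 0.323 q6 -0.38
  offset [0.0009, 0.0, 0.0635] rot [0.0041, -0.0015, -0.0034]
```

View pics/w8.png

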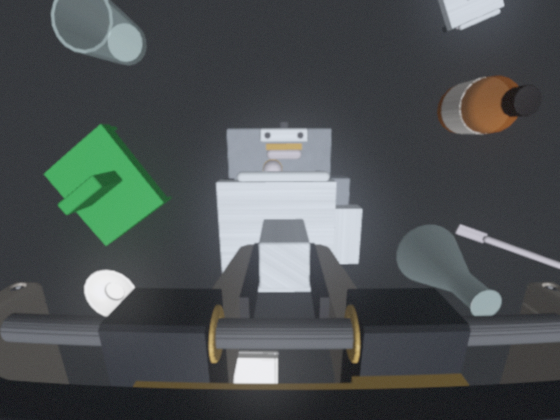

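The carrier is held level, nose (350,235) on the base's nose side, so I'm lowering it.

Emit:
{"name": "carry_out", "arguments": {
  "offset": [
    [0.001,0,0.005],
    [0.001,0,0.015],
    [0.001,0,0.026],
    [0.001,0,0.037],
    [0.001,0,0.046],
    [0.001,0,0.054],
    [0.001,0,0.06],
    [0.001,0,0.06],
    [0.001,0,0.06]
  ],
  "delta_rot": [
    [0.004,-0.0015,-0.003],
    [0.004,-0.0015,-0.003],
    [0.004,-0.0015,-0.003],
    [0.004,-0.0015,-0.003],
    [0.004,-0.0015,-0.003],
    [0.004,-0.0015,-0.003],
    [0.004,-0.0015,-0.003],
    [0.004,-0.0015,-0.003],
    [0.004,-0.0015,-0.003]
  ],
  "gripper": [-1,-1,-1,-1,-1,-1,-1,-1,-1]
}}

```text
time_s: 14.97
position: [0.5643, 0.0194, 0.0782]
eef_rot: [-0.0, 0.634, 0.773, -0.0]
force: [1.0, 0.2, -2.6]
finger_gap: 0.325
```

```bash
python3 -c "
from h import *
go(.5645,.0193,.069,11.35)
"
```

```text
t 14.97 pos [0.5643 0.0194 0.0782] yaw 11.32 F [ 1.04  0.24 -2.64] gap 0.325 q6 -0.38
  offset [-0.0001, 0.0002, 0.0092] rot [-0.0004, -0.0002, -0.0005]
```

Emit:
{"name": "carry_out", "arguments": {
  "offset": [
    [0,0,0.002],
    [0,0,0.004],
    [0,0,0.006],
    [0,0,0.0075],
    [0,0,0.0085],
    [0,0,0.009],
    [0,0,0.009]
  ],
  "delta_rot": [
    [0,0,0],
    [0,0,0],
    [0,0,0],
    [0,0,0],
    [0,0,0],
    [0,0,0],
    [0,0,0]
  ],
  "gripper": [-1,-1,-1,-1,-1,-1,-1]
}}

```text
time_s: 15.55
position: [0.5642, 0.0194, 0.069]
eef_rot: [-0.0, 0.634, 0.773, -0.0]
force: [0.7, -0.2, -4.0]
finger_gap: 0.326
```

Emit:
{"name": "carry_out", "arguments": {
  "offset": [
    [0,0,0.0005],
    [0,0,0.001],
    [0,0,0.0015],
    [0,0,0.0015],
    [0,0,0.0015]
  ],
  "delta_rot": [
    [0,0,0],
    [0,0,0],
    [0,0,0],
    [0,0,0],
    [0,0,0]
  ],
  "gripper": [-1,-1,-1,-1,-1]
}}

```text
time_s: 15.97
position: [0.5643, 0.0196, 0.0677]
eef_rot: [-0.0, 0.634, 0.773, 0.0]
force: [-0.4, 1.5, -1.7]
finger_gap: 0.322
```

Emit:
{"name": "carry_out", "arguments": {
  "offset": [
    [0,0,0.0005],
    [0,0,0.001],
    [0,0,0.001]
  ],
  "delta_rot": [
    [0,0,0],
    [0,0,0],
    [0,0,0]
  ],
  "gripper": [-1,-1,-1]
}}

```text
time_s: 16.22
position: [0.5646, 0.0196, 0.0673]
eef_rot: [-0.0, 0.634, 0.773, 0.0]
force: [-1.8, 1.7, 3.5]
finger_gap: 0.321
```

Emit:
{"name": "carry_out", "arguments": {
  "offset": [
    [0,0,0],
    [0,0,0],
    [0,0,0],
    [0,0,0],
    [0,0,0],
    [0,0,-0.01],
    [0,0,-0.025],
    [0,0,-0.045],
    [0,0,-0.065],
    [0,0,-0.075],
    [0,0,-0.075],
    [0,0,-0.075]
  ],
  "delta_rot": [
    [0,0,0],
    [0,0,0],
    [0,0,0],
    [0,0,0],
    [0,0,0],
    [0,0,0],
    [0,0,0],
    [0,0,0],
    [0,0,0],
    [0,0,0],
    [0,0,0],
    [0,0,0]
  ],
  "gripper": [0.2,0.2,0.2,0.2,0.2,0.2,0.2,0.2,0.2,0.2,0.2,0.2]
}}

```text
time_s: 17.22
position: [0.5648, 0.0195, 0.1426]
eef_rot: [0.0, 0.634, 0.773, 0.0]
force: [-0.4, -0.7, -0.4]
finger_gap: 0.6
```

Emit:
{"name": "carry_out", "arguments": {
  "offset": [
    [0,0,0],
    [0,0,0],
    [0,0,0],
    [0,0,0],
    [0,0,0],
    [0,0,0],
    [0,0,0],
    [0,0,0]
  ],
  "delta_rot": [
    [0,0,0],
    [0,0,0],
    [0,0,0],
    [0,0,0],
    [0,0,0],
    [0,0,0],
    [0,0,0],
    [0,0,0]
  ],
  "gripper": [-1,-1,-1,-1,-1,-1,-1,-1]
}}

```text
time_s: 17.88
position: [0.5648, 0.0195, 0.1426]
eef_rot: [0.0, 0.634, 0.773, 0.0]
force: [0.3, 0.1, 0.3]
finger_gap: 0.042
```

```bash
python3 -c "
from h import *
im,c=snap('w9')
s=ctrl.get_image('scene')[:,:,::-1]; cv2.imwrite('pics/s9.png',s)
B=cv2.resize(s[180:270,200:310],None,fx=4,fy=4,interpolation=cv2.INTER_CUBIC)
cv2.imwrite('pics/c9.png',np.hstack([B,cv2.resize(im,(360,360))]))
go(.5645,.0194,.112,11.35)
"
```

```text
t 17.98 pos [0.5649 0.0195 0.1427] yaw 11.32 F [ 0.2  -0.39  0.15] gap 0.005 q6 -0.38
  offset [-0.0, -0.0004, 0.0307] rot [0.0011, 0.0001, -0.0004]
```

View pics/c9.png

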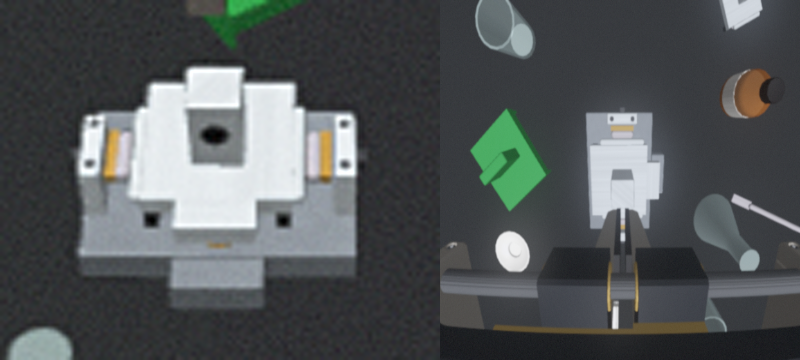

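The carrier rests between both rollers, the right way round. I'm pressing with the shut fingertips.

Emit:
{"name": "carry_out", "arguments": {
  "offset": [
    [0,0,0.008],
    [0,0,0.018],
    [0,0,0.026],
    [0,0,0.031],
    [0,0,0.031],
    [0,0,0.033],
    [0,0,0.034],
    [0,0,0.034]
  ],
  "delta_rot": [
    [0,0,0],
    [0,0,0],
    [0,0,0],
    [0,0,0],
    [0,0,0],
    [0,0,0],
    [0,0,0],
    [0,0,0]
  ],
  "gripper": [-1,-1,-1,-1,-1,-1,-1,-1]
}}

```text
time_s: 18.65
position: [0.565, 0.0195, 0.1088]
eef_rot: [0.001, 0.634, 0.773, 0.0]
force: [-1.1, -0.4, 0.2]
finger_gap: 0.003
```

Emit:
{"name": "carry_out", "arguments": {
  "offset": [
    [0,0,0.0005],
    [0,0,0.001],
    [0,0,0.0015],
    [0,0,0.0015]
  ],
  "delta_rot": [
    [0,0,0],
    [0,0,0],
    [0,0,0],
    [0,0,0]
  ],
  "gripper": [-1,-1,-1,-1]
}}

```text
time_s: 18.98
position: [0.5651, 0.0194, 0.1073]
eef_rot: [0.001, 0.634, 0.773, 0.001]
force: [0.5, 0.2, 0.2]
finger_gap: 0.009
```

Emit:
{"name": "carry_out", "arguments": {
  "offset": [
    [0,0,0.0005],
    [0,0,0.001],
    [0,0,0.0015],
    [0,0,0.002],
    [0,0,0.002]
  ],
  "delta_rot": [
    [0,0,0],
    [0,0,0],
    [0,0,0],
    [0,0,0],
    [0,0,0]
  ],
  "gripper": [-1,-1,-1,-1,-1]
}}

```text
time_s: 19.4
position: [0.565, 0.0195, 0.1052]
eef_rot: [0.0, 0.634, 0.773, 0.0]
force: [-0.5, -0.2, 0.8]
finger_gap: 0.004
```

Emit:
{"name": "carry_out", "arguments": {
  "offset": [
    [0,0,0.0005],
    [0,0,0.001],
    [0,0,0.0015],
    [0,0,0.0015]
  ],
  "delta_rot": [
    [0,0,0],
    [0,0,0],
    [0,0,0],
    [0,0,0]
  ],
  "gripper": [-1,-1,-1,-1]
}}

```text
time_s: 19.73
position: [0.5649, 0.0195, 0.1035]
eef_rot: [0.0, 0.634, 0.773, 0.0]
force: [-0.0, 0.2, -0.6]
finger_gap: 0.003
```

Emit:
{"name": "carry_out", "arguments": {
  "offset": [
    [0,0,0.0005],
    [0,0,0.001],
    [0,0,0.001]
  ],
  "delta_rot": [
    [0,0,0],
    [0,0,0],
    [0,0,0]
  ],
  "gripper": [-1,-1,-1]
}}

```text
time_s: 19.98
position: [0.5648, 0.0195, 0.1024]
eef_rot: [0.0, 0.634, 0.773, 0.0]
force: [-0.3, 0.0, -0.4]
finger_gap: 0.003
```

```bash
python3 -c "
from h import *
s=ctrl.get_image('scene')[:,:,::-1]; t=ctrl.get_image('top')[:,:,::-1]; cv2.imwrite('pics/s10.png',s)
B=cv2.resize(s[180:270,200:310],None,fx=3.6,fy=3.6,interpolation=cv2.INTER_CUBIC)
c=ctrl.camera_info('scene'); print(proj(c,[[.5645,.0193,z] for z in (.098,.103,.108)]))
go(.5645,.0194,.102,11.35)
"
```

```text
[[252.55221806 204.38395916]
 [252.44098062 202.82717924]
 [252.32872824 201.25643473]]
t 20.08 pos [0.5649 0.0195 0.1025] yaw 11.32 F [ 0.53 -0.13  0.09] gap 0.002 q6 -0.38
  offset [-0.0, -0.0004, 0.0005] rot [0.001, 0.0001, -0.0005]
```

Emit:
{"name": "carry_out", "arguments": {
  "offset": [
    [0,0,0.0005],
    [0,0,0.001],
    [0,0,0.0015],
    [0,0,0.002],
    [0,0,0.002]
  ],
  "delta_rot": [
    [0,0,0],
    [0,0,0],
    [0,0,0],
    [0,0,0],
    [0,0,0]
  ],
  "gripper": [-1,-1,-1,-1,-1]
}}

```text
time_s: 20.5
position: [0.5648, 0.0195, 0.1003]
eef_rot: [0.0, 0.634, 0.773, 0.0]
force: [-0.4, -0.3, -1.1]
finger_gap: 0.005
```

```bash
python3 -c "
from h import *
s=ctrl.get_image('scene')[:,:,::-1]; w,_=snap('w11'); s9=cv2.imread('pics/s9.png')
f=lambda s:cv2.resize(s[180:270,200:310],None,fx=3.6,fy=3.0,interpolation=cv2.INTER_CUBIC)
A=np.hstack([f(s9),f(s)]); W=cv2.resize(w[100:380,140:440],None,fx=1.1,fy=1.1)
C=np.zeros((A.shape[0]+W.shape[0],A.shape[1],3),np.uint8);C[:A.shape[0]]=A;C[A.shape[0]:,:W.shape[1]]=W
t=ctrl.get_image('top')[:,:,::-1][170:240,260:360];T=cv2.resize(t,None,fx=4,fy=4);C[A.shape[0]:A.shape[0]+280,340:740]=T;print(C.shape)
cv2.imwrite('pics/c11.png',C)
"
```

```text
(578, 792, 3)
```

View pics/c11.png

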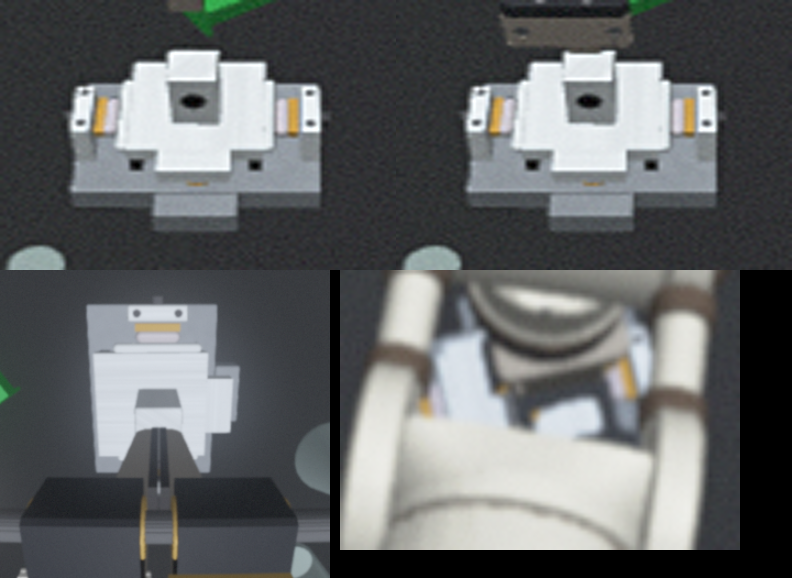

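```bash
python3 -c "
from h import *
import pickle
cw=pickle.load(open('pics/w11.pkl','rb'));c=ctrl.camera_info('scene')
o=ctrl.get_obs();p=o['position'];r=rot(o['eef_rot'])
print('tcp in wrist crop',(proj(cw,p)[0]-[140,100])*1.1+[0,270],'blocktop corners if home', ((proj(cw,[[.5645+a*.0147-b*.003,.0193+a*.003+b*.0147,.103] for a,b in((-1,-1),(1,-1),(1,1),(-1,1))])-[140,100])*1.1+[0,270]).round().tolist())
print('tcp in scene crop',(proj(c,p)[0]-[200,180])*[3.6,3])
for y in(-.095,.095):
  for x in(-.0375,.0375):
    print('body',(proj(c,p+r.apply([x,y,-.088]))[0]-[200,180])*[3.6,3])
s9=cv2.imread('pics/s9.png').astype(int);s10=cv2.imread('pics/s10.png').astype(int);n=ctrl.get_image('scene')[:,:,::-1].astype(int)
for a,b in((s9,s10),(s10,n)):
  d=cv2.blur(abs(a-b).max(2).astype(np.float32),(3,3));ys,xs=np.where(d[150:300,150:350]>25);print(len(ys),(xs.min()+150,xs.max()+150,ys.min()+150,ys.max()+150) if len(ys) else '')
"
```

```text
tcp in wrist crop [158.49129679 424.93415423] blocktop corners if home [[135.0, 448.0], [181.0, 448.0], [181.0, 404.0], [134.0, 405.0]]
tcp in scene crop [189.17693953  71.28431646]
body [ 127.33198633 -109.03781238]
body [ 252.42679542 -108.52909384]
body [98.26120444 88.29652703]
body [245.20952833  88.94045298]
1180 (np.int64(225), np.int64(267), np.int64(150), np.int64(198))
107 (np.int64(238), np.int64(266), np.int64(150), np.int64(198))
```

```bash
python3 -c "
from h import *
import pickle
cw=pickle.load(open('pics/w11.pkl','rb'));c=ctrl.camera_info('scene')
o=ctrl.get_obs();p=o['position'];r=rot(o['eef_rot'])
for k in (0,.01,.02,.03,.04):
  print(k,'x+10',proj(cw,p+r.apply([.01,0,-k]))[0].round(1),'x0',proj(cw,p+r.apply([0,0,-k]))[0].round(1),'scene',proj(c,p+r.apply([0,0,-k]))[0].round(1))
w=cv2.imread('pics/w11.png')[:,:,1]; print('cols 278..292 rows',[(y,int(w[y,276:294].mean())) for y in range(215,300,4)])
s=ctrl.get_image('scene')[:,:,1];print([(y,int(s[y,248:257].mean())) for y in range(176,216,2)])
"
```

```text
0 x+10 [284.1 227.8] x0 [284.1 240.9] scene [252.5 203.8]
0.01 x+10 [284.1 232.4] x0 [284.1 246. ] scene [252.3 200.6]
0.02 x+10 [284.2 237.4] x0 [284.2 251.6] scene [252.1 197.4]
0.03 x+10 [284.2 242.9] x0 [284.2 257.8] scene [251.8 194.1]
0.04 x+10 [284.2 249. ] x0 [284.2 264.7] scene [251.6 190.8]
cols 278..292 rows [(215, 132), (219, 131), (223, 132), (227, 212), (231, 215), (235, 215), (239, 215), (243, 155), (247, 84), (251, 82), (255, 79), (259, 77), (263, 73), (267, 71), (271, 68), (275, 63), (279, 60), (283, 56), (287, 53), (291, 53), (295, 62), (299, 93)]
[(176, 50), (178, 48), (180, 72), (182, 35), (184, 26), (186, 84), (188, 83), (190, 82), (192, 82), (194, 83), (196, 68), (198, 242), (200, 231), (202, 230), (204, 230), (206, 247), (208, 118), (210, 126), (212, 63), (214, 45)]
```

Emit:
{"name": "carry_out", "arguments": {
  "offset": [
    [0,0,0.001],
    [0,0,0.002],
    [0,0,0.003],
    [0,0,0.004],
    [0,0,0.004]
  ],
  "delta_rot": [
    [0,0,0],
    [0,0,0],
    [0,0,0],
    [0,0,0],
    [0,0,0]
  ],
  "gripper": [-1,-1,-1,-1,-1]
}}

```text
time_s: 21.17
position: [0.5647, 0.0195, 0.0961]
eef_rot: [0.0, 0.634, 0.773, 0.0]
force: [0.1, 0.1, -0.3]
finger_gap: 0.003
```

```bash
python3 -c "
from h import *
s=ctrl.get_image('scene')[:,:,1];s9=cv2.imread('pics/s9.png')[:,:,1]
for y in range(186,216,2):print(y,s[y,238:268:2].tolist(),int(s9[y,248:257].mean()))
"
```

```text
186 [26, 20, 24, 24, 25, 24, 24, 24, 24, 21, 24, 25, 25, 98, 52] 72
188 [86, 87, 82, 88, 82, 88, 88, 79, 85, 84, 87, 82, 83, 84, 49] 63
190 [81, 79, 83, 81, 81, 85, 81, 81, 89, 88, 81, 87, 84, 78, 50] 53
192 [84, 84, 81, 82, 86, 85, 83, 78, 85, 85, 70, 56, 80, 80, 42] 47
194 [82, 85, 86, 77, 82, 83, 81, 80, 85, 83, 84, 70, 87, 85, 45] 46
196 [85, 81, 83, 81, 80, 84, 84, 83, 87, 72, 90, 84, 81, 78, 51] 93
198 [47, 50, 43, 40, 138, 158, 77, 77, 74, 98, 242, 165, 39, 42, 44] 239
200 [112, 112, 110, 100, 148, 240, 240, 233, 238, 234, 235, 153, 107, 109, 112] 232
202 [245, 239, 234, 238, 207, 235, 228, 229, 231, 230, 232, 164, 238, 235, 235] 230
204 [240, 233, 231, 232, 228, 230, 230, 230, 232, 229, 236, 146, 237, 227, 229] 230
206 [236, 235, 233, 234, 228, 248, 246, 249, 246, 248, 251, 133, 236, 232, 230] 248
208 [236, 235, 233, 237, 183, 113, 114, 120, 118, 125, 118, 117, 239, 227, 230] 118
210 [236, 234, 232, 235, 212, 122, 128, 125, 130, 127, 132, 125, 237, 229, 229] 127
212 [236, 235, 233, 233, 234, 120, 93, 19, 33, 84, 135, 125, 238, 231, 230] 66
214 [235, 236, 234, 233, 233, 120, 72, 7, 6, 51, 125, 138, 236, 229, 229] 47
```

The tips now show at scene row 198, still well above the block. Both cameras put the shut fingertips about 25–30 mm above the reported TCP. I'll go on down, guarding on force.

Emit:
{"name": "carry_out", "arguments": {
  "offset": [
    [0,0,0.001],
    [0,0,0.002],
    [0,0,0.003],
    [0,0,0.004],
    [0,0,0.005],
    [0,0,0.005]
  ],
  "delta_rot": [
    [0,0,0],
    [0,0,0],
    [0,0,0],
    [0,0,0],
    [0,0,0],
    [0,0,0]
  ],
  "gripper": [-1,-1,-1,-1,-1,-1]
}}

```text
time_s: 21.72
position: [0.5646, 0.0196, 0.091]
eef_rot: [-0.0, 0.634, 0.773, 0.0]
force: [0.3, -0.2, -0.9]
finger_gap: 0.007
```

```bash
python3 -c "
from h import *
o=ctrl.get_obs();print(o['joints'].round(4),o['joint_efforts'].round(2))
s=ctrl.get_image('scene')[:,:,1]
for y in range(192,212,2):print(y,s[y,238:268:2].tolist())
"
```

```text
[-1.7940e-01  2.2400e-01  1.7185e+00  3.0000e-04  1.1989e+00 -3.7720e-01] [-1.000e-02 -3.897e+01 -3.010e+01  6.000e-02  1.000e-02  0.000e+00]
192 [86, 85, 84, 84, 86, 83, 81, 81, 83, 87, 83, 83, 83, 88, 46]
194 [87, 77, 79, 74, 76, 87, 85, 83, 84, 87, 75, 56, 73, 83, 45]
196 [83, 86, 81, 85, 87, 81, 87, 82, 81, 83, 78, 76, 86, 82, 53]
198 [83, 78, 82, 85, 76, 84, 85, 82, 78, 75, 96, 77, 76, 78, 49]
200 [113, 111, 109, 105, 153, 174, 92, 94, 92, 111, 241, 156, 109, 112, 106]
202 [245, 239, 234, 237, 207, 239, 232, 235, 235, 234, 233, 163, 238, 236, 233]
204 [240, 233, 230, 234, 230, 231, 230, 231, 230, 228, 238, 145, 237, 229, 228]
206 [234, 233, 232, 234, 232, 248, 246, 248, 246, 250, 249, 131, 237, 228, 230]
208 [233, 234, 232, 235, 179, 116, 118, 119, 117, 115, 127, 121, 237, 231, 229]
210 [237, 235, 229, 236, 207, 122, 128, 128, 128, 128, 129, 125, 239, 231, 227]
```

Emit:
{"name": "carry_out", "arguments": {
  "offset": [
    [0,0,0.001],
    [0,0,0.002],
    [0,0,0.003],
    [0,0,0.004],
    [0,0,0.005],
    [0,0,0.006],
    [0,0,0.007],
    [0,0,0.008],
    [0,0,0.008]
  ],
  "delta_rot": [
    [0,0,0],
    [0,0,0],
    [0,0,0],
    [0,0,0],
    [0,0,0],
    [0,0,0],
    [0,0,0],
    [0,0,0],
    [0,0,0]
  ],
  "gripper": [-1,-1,-1,-1,-1,-1,-1,-1,-1]
}}

```text
time_s: 22.52
position: [0.5645, 0.0196, 0.0828]
eef_rot: [-0.0, 0.634, 0.773, 0.0]
force: [1.0, -0.6, -0.5]
finger_gap: 0.008
```

Emit:
{"name": "carry_out", "arguments": {
  "offset": [
    [0,0,0.0005],
    [0,0,0.001],
    [0,0,0.0015],
    [0,0,0.002],
    [0,0,0.0025],
    [0,0,0.0025]
  ],
  "delta_rot": [
    [0,0,0],
    [0,0,0],
    [0,0,0],
    [0,0,0],
    [0,0,0],
    [0,0,0]
  ],
  "gripper": [-1,-1,-1,-1,-1,-1]
}}

```text
time_s: 23.02
position: [0.5646, 0.0196, 0.0805]
eef_rot: [-0.0, 0.634, 0.773, 0.0]
force: [-0.6, 0.7, 0.6]
finger_gap: 0.007
```

```bash
python3 -c "
from h import *
s=ctrl.get_image('scene')[:,:,1]
for y in range(194,214,2):print(y,s[y,238:268:2].tolist())
"
```

```text
194 [87, 84, 85, 82, 85, 84, 80, 88, 82, 87, 83, 82, 82, 83, 52]
196 [81, 80, 80, 85, 85, 84, 83, 81, 84, 83, 86, 93, 85, 82, 47]
198 [78, 81, 87, 83, 81, 82, 82, 86, 78, 86, 80, 60, 55, 87, 51]
200 [83, 81, 77, 80, 85, 82, 81, 84, 85, 86, 79, 99, 81, 81, 108]
202 [103, 97, 101, 98, 99, 98, 77, 80, 78, 79, 104, 103, 102, 119, 239]
204 [242, 238, 234, 238, 236, 230, 159, 160, 157, 157, 242, 151, 240, 233, 231]
206 [237, 235, 233, 234, 228, 249, 249, 251, 250, 252, 253, 129, 236, 229, 229]
208 [236, 235, 231, 235, 175, 116, 117, 117, 119, 122, 123, 120, 240, 230, 228]
210 [235, 234, 232, 235, 206, 127, 125, 126, 131, 132, 130, 125, 236, 229, 228]
212 [236, 234, 235, 232, 235, 121, 94, 27, 30, 79, 128, 128, 237, 231, 229]
```

Emit:
{"name": "carry_out", "arguments": {
  "offset": [
    [0,0,0.0005],
    [0,0,0.001],
    [0,0,0.0015],
    [0,0,0.002],
    [0,0,0.0025],
    [0,0,0.0025]
  ],
  "delta_rot": [
    [0,0,0],
    [0,0,0],
    [0,0,0],
    [0,0,0],
    [0,0,0],
    [0,0,0]
  ],
  "gripper": [-1,-1,-1,-1,-1,-1]
}}

```text
time_s: 23.57
position: [0.5658, 0.0191, 0.0795]
eef_rot: [0.001, 0.634, 0.773, 0.001]
force: [-1.1, -0.5, 7.4]
finger_gap: 0.007
```

Emit:
{"name": "carry_out", "arguments": {
  "offset": [
    [0,0,0.0015],
    [0,0,0.002],
    [0,0,0.0025],
    [0,0,0.003],
    [0,0,0.003]
  ],
  "delta_rot": [
    [0,0,0],
    [0,0,0],
    [0,0,0],
    [0,0,0],
    [0,0,0]
  ],
  "gripper": [-1,-1,-1,-1,-1]
}}

```text
time_s: 23.98
position: [0.5655, 0.0195, 0.0762]
eef_rot: [0.001, 0.634, 0.773, 0.001]
force: [0.9, 0.0, 0.9]
finger_gap: 0.005
```

Emit:
{"name": "carry_out", "arguments": {
  "offset": [
    [0,0,0.0005],
    [0,0,0.001],
    [0,0,0.0015],
    [0,0,0.002],
    [0,0,0.0025],
    [0,0,0.0025]
  ],
  "delta_rot": [
    [0,0,0],
    [0,0,0],
    [0,0,0],
    [0,0,0],
    [0,0,0],
    [0,0,0]
  ],
  "gripper": [-1,-1,-1,-1,-1,-1]
}}

```text
time_s: 24.48
position: [0.5656, 0.0201, 0.0756]
eef_rot: [0.001, 0.634, 0.774, 0.001]
force: [-5.9, 2.6, 14.6]
finger_gap: 0.004
```

Emit:
{"name": "carry_out", "arguments": {
  "offset": [
    [0,0,0.002],
    [0,0,0.003],
    [0,0,0.004],
    [0,0,0.004]
  ],
  "delta_rot": [
    [0,0,0],
    [0,0,0],
    [0,0,0],
    [0,0,0]
  ],
  "gripper": [-1,-1,-1,-1]
}}

```text
time_s: 24.82
position: [0.5658, 0.0203, 0.0753]
eef_rot: [0.0, 0.634, 0.774, 0.001]
force: [-10.7, 1.7, 25.6]
finger_gap: 0.001
```

It is firm at 26 N after about 5 mm of travel, so I'm backing off and checking by numbers.

Emit:
{"name": "carry_out", "arguments": {
  "offset": [
    [0,0,-0.01],
    [0,0,-0.03],
    [0,0,-0.06],
    [0,0,-0.09],
    [0.03,0,-0.12],
    [0.07,0,-0.15],
    [0.1,0,-0.15],
    [0.14,0,-0.15],
    [0.17,0,-0.15],
    [0.17,0,-0.15],
    [0.17,0,-0.15]
  ],
  "delta_rot": [
    [0,0,0],
    [0,0,0],
    [0,0,0],
    [0,0,0],
    [0,0,0],
    [0,0,0],
    [0,0,0],
    [0,0,0],
    [0,0,0],
    [0,0,0],
    [0,0,0]
  ],
  "gripper": [-1,-1,-1,-1,-1,-1,-1,-1,-1,-1,-1]
}}

```text
time_s: 25.73
position: [0.5313, 0.188, 0.2248]
eef_rot: [0.0, 0.632, 0.775, 0.0]
force: [0.0, -0.2, -0.4]
finger_gap: 0.002
```

```bash
python3 -c "
from h import *
s=ctrl.get_image('scene')[:,:,::-1];cv2.imwrite('pics/s12.png',s)
w,cw=snap('w12b');t=ctrl.get_image('top')[:,:,::-1];cv2.imwrite('pics/t12.png',t)
s9=cv2.imread('pics/s9.png');g9=cv2.GaussianBlur(s9[:,:,1],(3,3),0).astype(float);g=cv2.GaussianBlur(s[:,:,1],(3,3),0).astype(float)
# vertical shift (px down) of patches: block front edge/window, plate left, plate right, nose, and fixed base as reference
def sh(n,y0,y1,x0,x1):
  p=cv2.phaseCorrelate(g9[y0:y1,x0:x1],g[y0:y1,x0:x1],cv2.createHanningWindow((x1-x0,y1-y0),cv2.CV_64F));print(n,np.round(p,2))
sh('block',192,224,242,266);sh('plateL edge',196,238,230,244);sh('plateR edge',196,238,266,277);sh('nose',222,246,240,268);sh('base nose',238,262,236,272);sh('post L',202,240,216,226);sh('postR',202,240,282,292)
c=ctrl.camera_info('scene')
for z in (.103,.1085): print('px for top',z,proj(c,[.5645,.0193,z])[0])
t0=cv2.imread('pics/top0.png').astype(int);d=cv2.blur(abs(t0-t).max(2).astype(np.float32),(3,3))
for n,(x,y) in dict(amber=(249,135),dish=(376,280),bb=(372,122),flask=(318,125),ba=(251,284)).items(): print(n,d[y-18:y+18,x-18:x+18].max())
go(.5,.2,.22,11)
"
```

```text
Traceback (most recent call last):
ValueError: setting an array element with a sequence. The requested array has an inhomogeneous shape after 1 dimensions. The detected shape was (2,) + inhomogeneous part.
```

```bash
python3 -c "
from h import *
s=cv2.imread('pics/s12.png');s9=cv2.imread('pics/s9.png');t=cv2.imread('pics/t12.png').astype(int)
G=[i[:,:,1].astype(float) for i in (s9,s)]
def e(n,x0,x1,y0,y1):
  r=[]
  for g in G:
    p=np.abs(np.diff(g[y0:y1,x0:x1].mean(1)));p[p<p.max()*.3]=0;k=p.argmax();sl=slice(max(k-2,0),k+3);r.append(y0+.5+(np.arange(len(p))[sl]*p[sl]).sum()/p[sl].sum())
  print(n,np.round(r,2),'shift',round(r[1]-r[0],2))
e('block back',250,258,192,202);e('block front',250,258,203,211);e('plate back L',239,245,196,206);e('plate back R',268,273,196,206);e('plate front L',236,242,224,236);e('plate front R',265,270,224,236);e('nose front',246,262,232,240)
e('base nose(fixed)',246,262,240,252);e('post L top(fixed)',222,225,202,214);e('post R top',284,287,202,214)
c=ctrl.camera_info('scene');a=np.radians(11.35);u=np.array([np.cos(a),np.sin(a)]);
for z in (0,.0055):
  f=lambda x,h:proj(c,np.r_[np.array([.5645,.0193])+u*x,h+z])[0][1].round(2)
  print('pred dz',z,'back',f(-.015,.103),'front',f(.015,.103),'nose',f(.058,.053))
print('fixed pred: base nose top',proj(c,np.r_[np.array([.5645,.0193])+u*.072,.022])[0])
t0=cv2.imread('pics/top0.png').astype(int);d=cv2.blur(abs(t0-t).max(2).astype(np.float32),(3,3))
for n,(x,y) in dict(amber=(249,135),dish=(376,280),bb=(372,122),flask=(318,125),ba=(251,284),nothing=(430,320)).items(): print(n,d[y-18:y+18,x-18:x+18].max())
"
```

```text
block back [196.24 198.  ] shift 1.76
block front [206.5  208.18] shift 1.68
plate back L [200.16 201.73] shift 1.57
plate back R [200.17 201.98] shift 1.81
plate front L [229.5  230.87] shift 1.37
plate front R [229.5  230.88] shift 1.38
nose front [236.5 238.1] shift 1.6
base nose(fixed) [244.   243.35] shift -0.66
post L top(fixed) [208.58 208.6 ] shift 0.02
post R top [208.4 208.4] shift 0.0
pred dz 0 back 197.78 front 207.99 nose 238.24
pred dz 0.0055 back 196.05 front 206.27 nose 236.69
fixed pred: base nose top [252.61281744 251.90160826]
amber 140.55556
dish 7.0
bb 6.2222223
flask 6.7777777
ba 153.11111
nothing 7.3333335
```

```bash
python3 -c "
from h import *
a=cv2.imread('pics/scene0.png').astype(int);b=cv2.imread('pics/s12.png').astype(int);n=ctrl.get_image('scene')[:,:,::-1].astype(int)
for m in (b,n):
  d=cv2.blur(abs(a-m).max(2).astype(np.float32),(3,3))
  for k,(x0,x1,y0,y1) in dict(amber=(285,320,272,322),ba=(310,337,155,190),flask=(195,240,262,316),bb=(128,170,254,302),dish=(198,232,155,175),smallcar=(338,382,280,322)).items():
    q=d[y0:y1,x0:x1]; print(k,q.max().round(),(q>25).sum(),end='; ')
  print()
s=n.max(2);c=ctrl.camera_info('scene')
r=s[175:232,80:182];m=((r<190)&(r>80)).astype(np.uint8);cs,_=cv2.findContours(m,cv2.RETR_EXTERNAL,2);k=max(cs,key=cv2.contourArea);print('cover in tray px',cv2.boundingRect(k),cv2.contourArea(k))
a=np.radians(11.2);u=np.array([np.cos(a),np.sin(a)]);v=np.array([-u[1],u[0]])
print('pred cover top',proj(c,[np.r_[np.array([.542,-.302])+u*i*.05+v*j*.044,.037] for i in(-1,1) for j in(-1,1)]).round()-[80,175],ctrl.get_obs()['force'])
"
```

```text
amber 11.0 0; ba 9.0 0; flask 9.0 0; bb 9.0 0; dish 8.0 0; smallcar 9.0 0; 
amber 10.0 0; ba 8.0 0; flask 9.0 0; bb 10.0 0; dish 8.0 0; smallcar 8.0 0; 
cover in tray px (2, 4, 95, 50) 1498.5
pred cover top [[35.  5.]
 [70.  5.]
 [23. 35.]
 [61. 35.]] [0.22063854 0.2955726  0.08752682]
```

```bash
python3 -c "
from cell import ctrl
print(ctrl.get_obs()['time_s'],ctrl.close_job())"
```

```text
the job is handed in; nothing more can be done
25.9333 None
```

The job is done and handed in at 25.9 s. The cover stands upright in the tray, and the carrier is snapped home on the base and released.

- **Cover:** I lifted it straight up 100 mm and set it down near the middle of the tray. A picture afterwards shows it flat and well inside the walls. My last numeric check of its outline picked up the tray as well, so it adds nothing.
- **Carrier:** I set it on the rollers with its nose over the base's nose, let go, and pressed it down with the shut fingers. The force rose to about 7 N, fell away as it snapped, then held firm at 26 N.
- **Seating check:** Its edges in the scene image moved down about 1.4–1.8 px, against about 1.6–1.7 px expected for 5.5 mm. The block and nose ended within 0.25 px of where they should be when home, and left and right match, so it is level.
- **Glassware and dish:** The scene image shows no change from the start for any of them. The top view did differ at the amber bottle and small beaker, which I put down to the arm being in the way.
- **Disagreement:** The shut fingertips touched the block with the reported TCP at about 80 mm, where the stated geometry gives about 108 mm. Both cameras also showed them 25–30 mm higher than reported, and I did not find out why. I approached by force and images instead.

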